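# Rack the specimen series the other way round

## Robot

A 6-joint arm with a two-finger parallel gripper is mounted at the origin on the work surface. World frame = base frame: x ahead of the robot, y to its left, z up, the work surface at z = 0. Lengths are in mm, angles in rad, forces in N, time in s.
With the tool pointing down it reaches from about 350 to 850 mm from the base axis. Payload 8.1 kg.
Tool frame: the origin (TCP) lies on the front face of the gripper's body, between the roots of the fingers; the fingertips stand 84 mm ahead of it and the grasp point (between the pads) lies 65 mm ahead of it (tip_extent is the distance from the TCP to the fingertips, in mm); z points along the fingers, y is the line along which they close (so a half turn about z gives the same grasp; the last joint's range is limited). The gripper opens to 93 mm and grips with 3 to 60 N. Pads are 15 mm wide; open, the fingers measure 128 mm over their backs; the gripper's body (75 mm by 188 mm) begins 65 mm behind the grasp point.
Start: joints at [1.2, 0.13, 1.488, -0, 1.523, -0.085], TCP at [169.133, 575.673, 302.735] pointing down, gripper open.
Joint ranges: [-2.96, 2.96], [-0.89, 2.26], [0.02, 2.5], [-1.34, 4.48], [0, 2.73], [-2.66, 2.66]. Speed limits (rad/s): [2.39, 2.39, 2.79, 3.14, 3.14, 3.14].

## Interface

Orientations are given as a unit quaternion [x, y, z, w].
In Python, from bench import read_state, camera, camera_model, hand_in, tip_extent gives the robot as it stands.
- The arm moves only by the tool jog_arm, never from a script. Its arguments are lists of equal length, an entry for each row: "delta_pos": the shift along the tool's x, y, z scaled (see below), a list of three; "delta_rot": the turn, a rotation vector about the tool's x, y, z scaled (see below), a list of three. A call has 1 to 8 rows; each row is the pose to reach, as a shift and turn from the pose commanded when the call began, along the tool's axes at that moment, turning the shorter way round; what a row does not reach only later rows make up. The controller multiplies each number of a shift by 250 mm and each number of a turn by pi rad. A row lasts 1/8 s, in which the tool goes at most 62.5 mm and 10.7 degrees, less where a joint would pass 70% of its speed; a pose out of reach is approached as far as the arm can. A call with a number of a shift or a turn outside -1 to 1 is refused whole. A call with a gripper value outside its range is refused whole. "jaw" is the closure, from -1 (fully open) to 1 (shut), so that 0 is half open, set as the call begins (left out, the last holds). The fingers move at their own pace and stop on an object; "force" is the grip in N (left out, the last holds). Time passes only in rows, so rows that repeat a pose let the fingers close. It gives the time, the measured TCP pose, the force, the opening and the grip force at its end, in the units of the state.
- read_state(): the state, without advancing time (a new reading comes with each control period).
- camera(name): name is "side" or "top" or "wrist"; returns the picture (480x640x3 uint8, red, green, blue); there is no depth.
- camera_model(name): a dict with "K" (3x3 intrinsics, pixels), "dist_coeffs" ([k1, k2, p1, p2, k3] as OpenCV has them; the pictures are not rectified), "extrinsics" (4x4, takes a point from camera to world coordinates); the wrist camera has in their place "T_tool_cam" (4x4, takes a point from camera to tool coordinates, whose origin is the TCP and whose axes are the flange's). Camera axes: x right, y down, z forward; pixel columns grow to the right and rows downward; lengths in mm; the calibration is good to about 2 mm. A picture is of the moment at which its call begins: read the wrist's pose just before it. camera_model takes no time and is no camera call.
- hand_in(): hands the job in; it is judged then, once.
The state is a dict: "clock": time; "joint_positions": joint angles; "joint_velocities": joint speeds; "tau": joint torques, N m; "tool_pos": TCP position; "orientation": TCP orientation; "force": force on the tool from outside, world axes, zero at the start; "wrist_torque": the same for the moment, N m; "opening": finger opening in mm; "gripper_force": force on a finger pad.
Only numpy, scipy, OpenCV 4.12 (cv2) and the standard library are available. Lean on these libraries where they do the work, as an engineer would, in place of code of your own. Each camera call takes 0.05 s, during which the arm holds its last target. There are 200 camera calls.

## Task

The four specimen jars have drained in their proper order; the class looks from the far side of the bench, so move them one after another from the steel draining rack into the empty wooden rack in the reverse order: the jar that stands leftmost as seen from the robot goes into the rightmost cell, the next one beside it, and so on, one jar to a cell. They are glass: never let one fall over, set each down gently instead of dropping it, and leave all four standing upright on the floors of their cells.

Things in the scene. Friction and masses are not known exactly. Their poses are not given: they have to be found in the camera images.
- tall_centre (a point): Loose specimen jar of brown glass with a black top, the tall slim jar: round, 28 mm across, 74 mm high; its glass is plain from the bottom to 60 mm, above it a 27 mm cap. The point is at its centre, half-way up (37 mm above its underside). Between 55 and 155 g. z is up along the jar
- wide_centre (a point): Loose specimen jar of brown glass with a black top, the short wide jar: round, 42 mm across, 56 mm high; glass to 44 mm, then a 40 mm cap. The point is at its centre, half-way up (28 mm above its underside). Between 55 and 155 g. z is up along the jar
- square_centre (a point): Loose specimen jar of brown glass with a black top, the square bottle: 36 x 36 mm, 64 mm high; glass body to 50 mm, then a 26 mm round cap. Its x and y axes are square to its flat sides; at the start they are within 0.15 rad of the drain rack's axes. The point is at its centre, half-way up (32 mm above its underside). Between 55 and 155 g. z is up along the jar
- ball_centre (a point): Loose specimen jar of brown glass with a black top, the round bottle with a ball stopper: 38 mm across, 72 mm high; glass body to 48 mm, then a narrow neck and a 20 mm ball. The point is at its centre, half-way up (36 mm above its underside). Between 55 and 155 g. z is up along the jar
- drain_rack: Fixed steel draining rack holding the jars in a row at the start, on the left or right of the bench: plate 80 (x) x 276 (y) x 8 mm, rims 6 mm higher along front and back, wire handles 33 mm high at the ends. Origin: centre of its underside. Places at y = -99, -33, +33, +99 mm, x = 0. Its y points to the robot's left, x away from the robot, turned by up to 0.35 rad
- wood_rack: Fixed wooden rack, empty, on the other side: 72 (x) x 270 (y) mm, four square cells 60 x 60 mm inside, centred at y = -99, -33, +33, +99 mm, x = 0; cell floor 8 mm above the underside, 6 mm thick fences up to 16 mm. Origin: centre of its underside. Its y points to the robot's left, x away from the robot, turned by up to 0.35 rad
- disc_tall: White round disc, 52 mm across, 4 mm thick, fixed on the drain rack (top 12 mm above the bench) at the place where the tall jar stands at the start; the four discs look alike. Origin: centre of its underside. It stays behind when its jar has gone and so marks that jar's first place
- disc_wide: White round disc, 52 mm across, 4 mm thick, fixed on the drain rack (top 12 mm above the bench) at the place where the wide jar stands at the start; the four discs look alike. Origin: centre of its underside. It stays behind when its jar has gone and so marks that jar's first place
- disc_square: White round disc, 52 mm across, 4 mm thick, fixed on the drain rack (top 12 mm above the bench) at the place where the square jar stands at the start; the four discs look alike. Origin: centre of its underside. It stays behind when its jar has gone and so marks that jar's first place
- disc_ball: White round disc, 52 mm across, 4 mm thick, fixed on the drain rack (top 12 mm above the bench) at the place where the ball jar stands at the start; the four discs look alike. Origin: centre of its underside. It stays behind when its jar has gone and so marks that jar's first place
There are look-alikes about, which are no part of the job. What is shaped like the part that bears wide_centre but turquoise is not meant. Leave any green look-alike of the part that bears square_centre alone.

How it is judged:
By the outcome, as a careful person would: the job done as asked, in the order asked, and still so for the second after the job is handed in, with the robot touching nothing.
It also fails if it takes over 118 s, if anything falls off the work surface, if the arm or the gripper's body presses on something with over 40 N, if the wrist force passes 120 N, or if a joint passes its speed limit or range.

## Working session

There is one attempt and no reset: what is moved stays moved. The work goes in short steps, Python scripts to look and compute and a tool call to move; the robot and the scene stay as the last step left them, time stands still between calls to the robot, and variables do not carry over. Pictures are saved under pics/ and viewed, at most 14 in all, crops included, and the job is handed in when it is done.

Besides the shell and the picture viewer there is one more tool, called after ">>>" as name(argument=value, ...), one argument or row to a line, values as JSON. jog_arm: Moves the arm, as the interface text tells. Shifts and turns lie within -1 to 1; 1 stands for 250 mm of shift or pi rad of turn. Its arguments: {"type":"object","properties":{"delta_pos":{"type":"array","items":{"type":"array","items":{"type":"number","minimum":-1,"maximum":1}}},"delta_rot":{"type":"array","items":{"type":"array","items":{"type":"number","minimum":-1,"maximum":1}}},"jaw":{"type":"number"},"force":{"type":"number"}},"required":["delta_pos","delta_rot"]}

```bash
mkdir -p pics; ls
python3 - <<'E'
from bench import *
import cv2
s=read_state();print(s)
for n in ("top","side"):
    cv2.imwrite(f"pics/{n}0.png",camera(n)[:,:,::-1]); print(n,camera_model(n))
print(camera_model("wrist"))
E
```

```text
pics
{'clock': 0.0, 'joint_positions': array([ 1.19956197e+00,  1.31143045e-01,  1.48926096e+00, -2.26729052e-06,
        1.52299168e+00, -8.53837151e-02]), 'joint_velocities': array([ 2.10742836e-03, -3.67005607e-03,  6.49244805e-04, -9.41189141e-04,
       -3.56425220e-04, -1.99885629e-06]), 'tau': array([ 1.72990018e-03, -5.59855092e+01, -4.91744757e+01,  7.68740731e-02,
        3.54268891e-02, -1.62274505e-04]), 'tool_pos': array([169.00545706, 575.28047627, 301.70818873]), 'orientation': array([ 1.42439101e-01,  9.89803157e-01, -8.78381358e-04, -2.02938577e-04]), 'force': array([-0.05328805, -0.4722729 , -0.53046162]), 'wrist_torque': array([ 0.02507515, -0.0291636 ,  0.02111694]), 'gripper_force': 0.0, 'opening': 92.63731108845242}
top {'K': array([[465.96059609,   0.        , 318.92592677],
       [  0.        , 465.96059609, 238.97861283],
       [  0.        ,   0.        ,   1.        ]]), 'dist_coeffs': array([-0.10934069,  0.        ,  0.        ,  0.        ,  0.        ]), 'extrinsics': array([[-2.84331388e-02, -9.80149737e-01,  1.96209198e-01,
         3.12104009e+02],
[... 764 characters left out ...]
6e+02],
       [ 0.00000000e+00,  0.00000000e+00,  0.00000000e+00,
         1.00000000e+00]])}
{'K': array([[390.39907951,   0.        , 308.71850281],
       [  0.        , 390.39907951, 242.83616539],
       [  0.        ,   0.        ,   1.        ]]), 'dist_coeffs': array([-0.00132056,  0.        ,  0.        ,  0.        ,  0.        ]), 'T_tool_cam': array([[-1.27119867e-04, -9.58075786e-01, -2.86514872e-01,
         8.06135026e+01],
       [ 9.99999584e-01,  1.36853785e-04, -9.01300897e-04,
        -2.09374700e-01],
       [ 9.02725210e-04, -2.86514867e-01,  9.58075371e-01,
        -8.21441504e+01],
       [ 0.00000000e+00,  0.00000000e+00,  0.00000000e+00,
         1.00000000e+00]])}
```

View pics/top0.png

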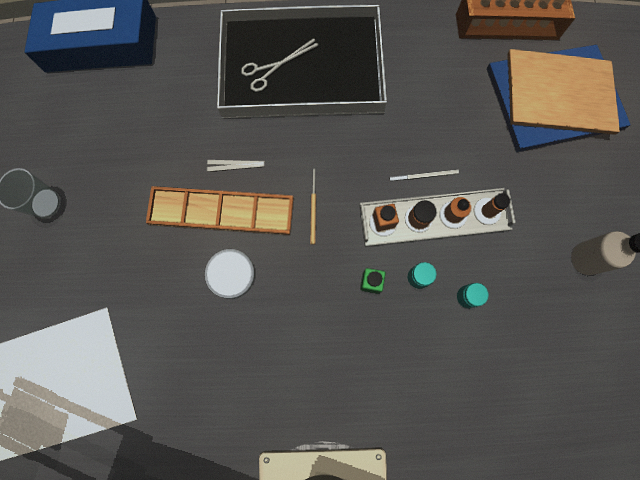

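View pics/side0.png

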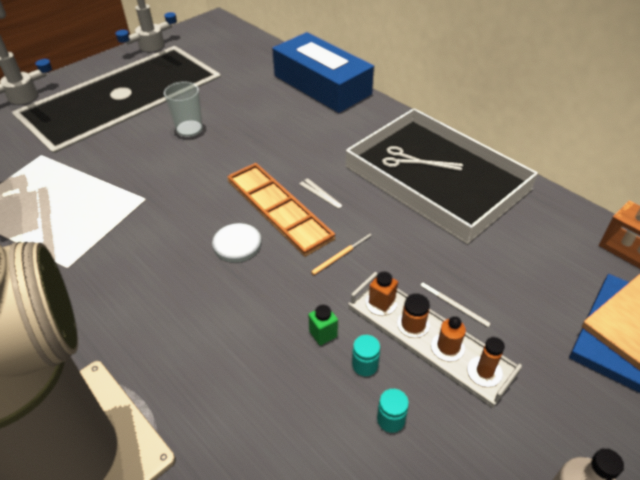

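Top view: from left to right in the drain rack stand the square (386,217), wide (423,213), ball (458,208) and tall (495,205) jars. The empty wooden rack has cells at (168,205) to (274,214). Look-alikes are the green square (373,280) and the turquoise wide jars (423,275) and (475,295). All three stand off the rack and have the wrong colour, so they stay untouched. One enlarged crop will confirm this and give the rack corners.

Run:
```python
import cv2,numpy as np
im=cv2.imread("pics/top0.png")
a=cv2.resize(im[180:250,140:315],None,fx=4,fy=4,interpolation=cv2.INTER_CUBIC)
b=cv2.resize(im[182:252,350:525],None,fx=4,fy=4,interpolation=cv2.INTER_CUBIC)
cv2.imwrite("pics/crop0.png",np.vstack([a,b]))
```

```text
(no output)
```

View pics/crop0.png

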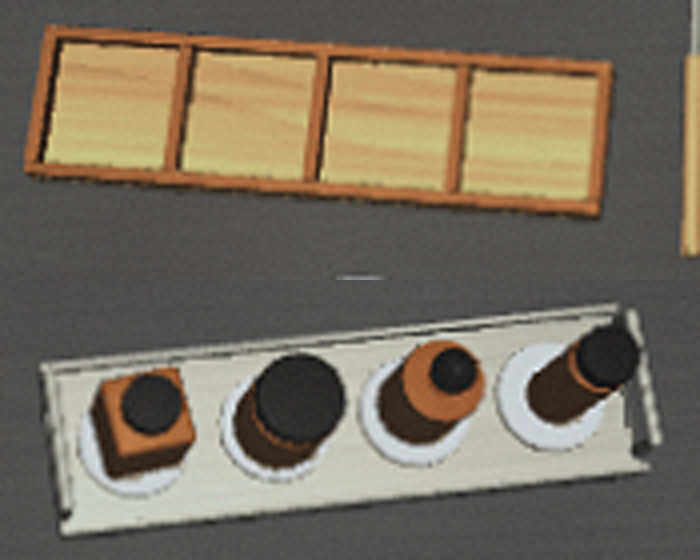

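The crop confirms the order square, wide, ball, tall, all in brown glass with black tops. The wood rack's top corners are at crop (45,27), (610,63), (600,212) and (28,172).

```bash
cat > h.py <<'E'
import numpy as np,cv2
from bench import *
from scipy.spatial.transform import Rotation as R
from scipy.optimize import least_squares
def ray(name,px,z,s=None):
    m=camera_model(name); T=m.get("extrinsics")
    if T is None:
        P=np.eye(4);P[:3,:3]=R.from_quat(s["orientation"]).as_matrix();P[:3,3]=s["tool_pos"];T=P@m["T_tool_cam"]
    u=cv2.undistortPoints(np.array(px,float).reshape(-1,1,2),m["K"],m["dist_coeffs"]).reshape(-1,2)
    d=np.c_[u,np.ones(len(u))]@T[:3,:3].T; o=T[:3,3]
    return (o+d*((np.broadcast_to(z,len(u))-o[2])/d[:,2])[:,None])[:,:2]
def rigid(loc,w):
    loc,w=np.array(loc,float),np.array(w,float)
    f=lambda p:((loc@np.array([[np.cos(p[2]),np.sin(p[2])],[-np.sin(p[2]),np.cos(p[2])]])+p[:2])-w).ravel()
    r=least_squares(f,[*w.mean(0),0]); return r.x,r.fun.reshape(-1,2)
def proj(name,p,s=None):
    m=camera_model(name); T=m.get("extrinsics")
    if T is None:
        P=np.eye(4);P[:3,:3]=R.from_quat(s["orientation"]).as_matrix();P[:3,3]=s["tool_pos"];T=P@m["T_tool_cam"]
    Ti=np.linalg.inv(T); return cv2.projectPoints(np.array(p,float).reshape(-1,3),cv2.Rodrigues(Ti[:3,:3])[0],Ti[:3,3],m["K"],m["dist_coeffs"])[0].reshape(-1,2)
E
python3 - <<'E'
from h import *
np.set_printoptions(precision=3,suppress=True)
w=np.array([(45,27),(610,63),(600,212),(28,172)])/4+[140-.4,180-.4]
d=np.array([(40,86),(620,25),(648,190),(65,253)])/4+[350-.4,182-.4]
print(rigid([(36,135),(36,-135),(-36,-135),(-36,135)],ray("top",w,16)))
print(rigid([(40,138),(40,-138),(-40,-138),(-40,138)],ray("top",d,14)))
c=np.array([(152,124),(300,115),(453,88),(608,75)])/4+[350-.4,182-.4]
print(ray("top",c,[76,68,74,86]))
k=np.array([(138,160),(280,145),(418,130),(550,117)])/4+[350-.4,182-.4]
print(ray("top",k,12))
E
```

```text
(array([540.148, 179.457,  -0.1  ]), array([[ 0.455, -0.561],
       [ 0.812, -1.437],
       [-0.453,  0.042],
       [-0.813,  1.956]]))
(array([ 515.122, -222.465,    0.079]), array([[ 0.541, -0.406],
       [-0.116,  0.711],
       [ 0.082, -1.277],
       [-0.507,  0.972]]))
[[ 508.095 -122.742]
 [ 512.319 -188.371]
 [ 520.988 -254.697]
 [ 521.817 -319.262]]
[[ 507.566 -124.913]
 [ 512.752 -191.054]
 [ 518.086 -256.199]
 [ 522.651 -319.507]]
```

```bash
cat >> h.py <<'E'
def target(a):  # tool down, tool y at angle a in world xy
    y=np.array([np.cos(a),np.sin(a),0]);z=np.array([0,0,-1.]);return np.c_[np.cross(y,z),y,z]
def plan(*wps):  # (x,y,z,yaw): rows relative to the present pose
    s=read_state();R0=R.from_quat(s["orientation"]).as_matrix()
    print("t",round(s["clock"],2),"pos",s["tool_pos"].round(1),"grip",s["gripper_force"],s["opening"].round(1),"F",s["force"].round(1))
    for w in wps:
        print((R0.T@(np.array(w[:3])-s["tool_pos"])/250).round(4).tolist(),(R.from_matrix(R0.T@target(w[3])).as_rotvec()/np.pi).round(4).tolist())
W=(540.1,179.5,-.1); D=(515.1,-222.5,.079)
def at(rk,y,x=0): c,s=np.cos(rk[2]),np.sin(rk[2]); return rk[0]+c*x-s*y, rk[1]+s*x+c*y
E
python3 -c "
from h import *
plan((540,200,300,-.1))"
```

```text
Traceback (most recent call last):
  File "h.py", line 25, in plan
    print("t",round(s["clock"],2),"pos",s["tool_pos"].round(1),"grip",s["gripper_force"],s["opening"].round(1),"F",s["force"].round(1))
                                                                                         ^^^^^^^^^^^^^^^^^^
AttributeError: 'float' object has no attribute 'round'
```

```bash
sed -i 's/s\["opening"\].round(1)/round(s["opening"],1)/' h.py
python3 -c "
from h import *
plan((540,200,300,-.1))"
```

```text
t 0.1 pos [169.  575.3 301.8] grip 0.0 92.8 F [ 0.1  0.4 -0.2]
[-1.847, -1.022, 0.0087] [-0.0004, 0.0003, 0.4409]
```

>>> jog_arm(
  delta_pos=[
    [-0.2, -0.11, 0],
    [-0.4, -0.22, 0],
    [-0.6, -0.33, 0],
    [-0.8, -0.45, 0],
    [-1.0, -0.55, 0],
  ],
  delta_rot=[
    [0, 0, 0.055],
    [0, 0, 0.11],
    [0, 0, 0.165],
    [0, 0, 0.22],
    [0, 0, 0.275],
  ],
  jaw=-1,
)

```text
clock: 0.72
tool_pos: [371.0, 371.6, 302.4]
orientation: [0.546, 0.838, -0.0, -0.0]
force: [0.4, 1.9, 0.5]
opening: 93.0
gripper_force: 0.0
```

```bash
python3 -c "
from h import *
plan((540,200,300,-.1))"
```

```text
t 0.72 pos [371.  371.6 302.4] grip 0.0 93.0 F [0.4 1.9 0.5]
[-0.9009, 0.3412, 0.0097] [-0.0001, 0.0001, 0.1641]
```

>>> jog_arm(
  delta_pos=[
    [-0.22, 0.09, 0],
    [-0.44, 0.17, 0],
    [-0.66, 0.26, 0],
    [-0.82, 0.31, 0],
    [-0.87, 0.33, 0],
    [-0.87, 0.33, 0],
  ],
  delta_rot=[
    [0, 0, 0.05],
    [0, 0, 0.1],
    [0, 0, 0.15],
    [0, 0, 0.16],
    [0, 0, 0.16],
    [0, 0, 0.16],
  ],
)

```text
clock: 1.48
tool_pos: [534.4, 208.3, 302.3]
orientation: [0.736, 0.677, -0.0, -0.0]
force: [0.1, 0.9, -0.4]
opening: 92.6
gripper_force: 0.0
```

Run:
```python
from h import *
s=read_state();im=camera("wrist");cv2.imwrite("pics/w1.png",im[:,:,::-1]);np.save("w1s.npy",s,allow_pickle=True)
P=[(*at(W,b,a),16) for a,b in [(36,135),(36,-135),(-36,-135),(-36,135)]];print(proj("wrist",P,s).round(1).tolist())
print(s["joint_positions"].round(2))
plan((515,-200,300,.079))
```

```text
[[362.4, 94.8], [348.2, 360.7], [281.7, 359.7], [281.0, 93.3]]
[0.28 0.06 1.56 0.   1.52 0.36]
t 1.52 pos [533.9 209.1 302.4] grip 0.0 92.8 F [-0.2 -0.  -0.2]
[-1.6371, 0.0573, 0.0091] [-0.0003, -0.0001, -0.051]
```

View pics/w1.png

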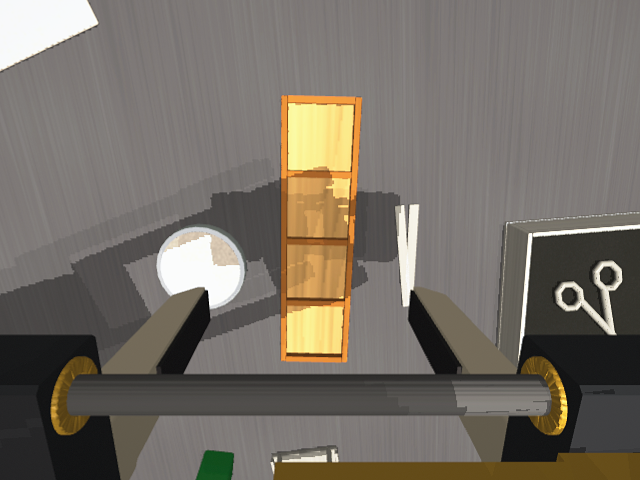

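The wrist view shows the wood rack's corners at (282,96), (361,97), (346,361) and (281,361), within 2 px of the prediction. Going on to the drain rack.

>>> jog_arm(
  delta_pos=[
    [-0.22, 0.01, 0],
    [-0.44, 0.015, 0],
    [-0.66, 0.02, 0],
    [-0.88, 0.03, 0],
    [-1.0, 0.035, 0],
  ],
  delta_rot=[
    [0, 0, -0.01],
    [0, 0, -0.02],
    [0, 0, -0.03],
    [0, 0, -0.04],
    [0, 0, -0.05],
  ],
)

```text
clock: 2.15
tool_pos: [522.1, -41.9, 302.9]
orientation: [0.679, 0.734, 0.0, 0.0]
force: [1.5, 0.2, 0.7]
opening: 93.0
gripper_force: 0.0
```

>>> jog_arm(
  delta_pos=[
    [-0.2, 0.01, 0],
    [-0.4, 0.02, 0],
    [-0.57, 0.02, 0],
    [-0.6, 0.02, 0],
    [-0.6, 0.02, 0],
    [-0.6, 0.02, 0],
  ],
  delta_rot=[
    [0, 0, 0],
    [0, 0, 0],
    [0, 0, 0],
    [0, 0, 0],
    [0, 0, 0],
    [0, 0, 0],
  ],
)

```text
clock: 2.9
tool_pos: [539.2, -188.8, 302.8]
orientation: [0.679, 0.734, 0.0, -0.0]
force: [-0.7, 0.6, -0.1]
opening: 92.9
gripper_force: 0.0
```

Run:
```python
from h import *
a=ray("wrist",[(282,96),(361,97),(346,361),(281,361)],16,np.load("w1s.npy",allow_pickle=True).item())
print(rigid([(-36,135),(36,135),(36,-135),(-36,-135)],a))
s=read_state();im=camera("wrist");cv2.imwrite("pics/w2.png",im[:,:,::-1]);np.save("w2s.npy",s,allow_pickle=True)
P=[(*at(D,b,a),14) for a,b in [(40,138),(40,-138),(-40,-138),(-40,138)]];print(proj("wrist",P,s).round(1).tolist())
plan((515,-200,300,.079))
```

```text
(array([ 5.39074793e+02,  1.78161163e+02, -1.04094004e-01]), array([[-1.06474109,  0.9529413 ],
       [ 0.86787693,  0.05750698],
       [ 0.8116681 , -1.36705438],
       [-0.61480394,  0.35660611]]))
[[324.3, 95.1], [321.8, 364.3], [248.7, 364.4], [234.5, 95.3]]
t 2.95 pos [ 539.2 -188.9  302.8] grip 0.0 92.7 F [-0.6 -1.  -0.4]
[-0.0368, -0.1001, 0.0113] [0.0, -0.0001, -0.0005]
```

View pics/w2.png

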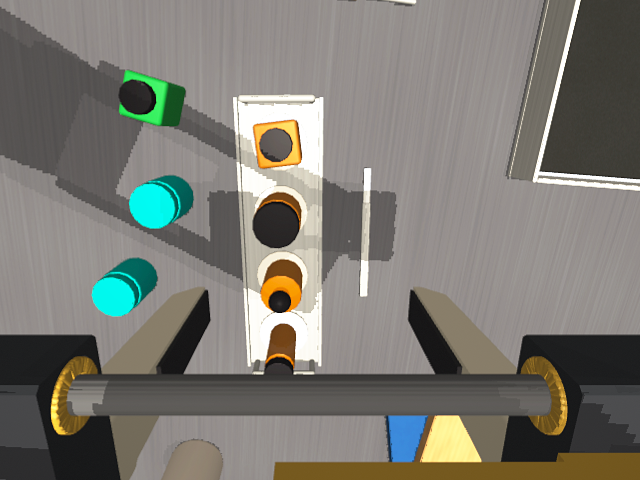

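Drain rack corners are at (235,97), (323,96) and (249,366), matching the prediction. Square shoulder corners: (253,126), (297,120), (301,162), (258,168). Cap centres: square (276,144), wide (276,224), ball (280,301).

```bash
python3 - <<'E'
from h import *
np.set_printoptions(precision=2,suppress=True)
s=np.load("w2s.npy",allow_pickle=True).item()
print(ray("wrist",[(276,144),(276,224),(280,301)],[76,68,74],s))
c=ray("wrist",[(253,126),(297,120),(301,162),(258,168)],62,s)
print(rigid([(-18,18),(18,18),(18,-18),(-18,-18)],c))
for y in (99,33,-33,-99): print(np.array(at(D,y)))
W2=(539.6,178.8,-.102)
for y in (-99,-33,33,99): print(np.array(at(W2,y)))
plan((509,-123,200,.079),(509,-123,107,.079))
E
sed -i 's/^W=.*;/W=(539.6,178.8,-.102);/' h.py
```

```text
[[ 508.25 -124.31]
 [ 511.09 -189.48]
 [ 518.63 -256.55]]
(array([ 508.17, -125.16,    0.19]), array([[-1.13,  1.72],
       [-0.22,  1.23],
       [ 1.03, -1.87],
       [ 0.33, -1.09]]))
[ 507.29 -123.81]
[ 512.5 -189.6]
[ 517.7 -255.4]
[ 522.91 -321.19]
[529.52  80.31]
[536.24 145.97]
[542.96 211.63]
[549.68 277.29]
t 2.95 pos [ 539.2 -188.9  302.8] grip 0.0 92.7 F [-0.6 -1.  -0.4]
[0.272, -0.1003, 0.4114] [0.0, -0.0001, -0.0005]
[0.2719, -0.1003, 0.7834] [0.0, -0.0001, -0.0005]
```

```bash
python3 -c "
from h import *
plan((508,-124.5,200,.19),(508,-124.5,108,.19))"
```

```text
t 2.95 pos [ 539.2 -188.9  302.8] grip 0.0 92.7 F [-0.6 -1.  -0.4]
[0.2663, -0.1047, 0.4114] [0.0001, -0.0001, -0.0358]
[0.2662, -0.1048, 0.7794] [0.0001, -0.0001, -0.0358]
```

>>> jog_arm(
  delta_pos=[
    [0.15, -0.06, 0.17],
    [0.266, -0.105, 0.35],
    [0.266, -0.105, 0.5],
    [0.266, -0.105, 0.62],
    [0.266, -0.105, 0.7],
    [0.266, -0.105, 0.74],
    [0.266, -0.105, 0.75],
    [0.266, -0.105, 0.75],
  ],
  delta_rot=[
    [0, 0, -0.02],
    [0, 0, -0.036],
    [0, 0, -0.036],
    [0, 0, -0.036],
    [0, 0, -0.036],
    [0, 0, -0.036],
    [0, 0, -0.036],
    [0, 0, -0.036],
  ],
)

```text
clock: 3.95
tool_pos: [508.4, -126.2, 116.1]
orientation: [0.637, 0.771, 0.0, 0.001]
force: [0.1, 0.4, 0.9]
opening: 93.0
gripper_force: 0.0
```

```bash
python3 -c "
from h import *
cv2.imwrite('pics/w3.png',camera('wrist')[:,:,::-1])
plan((508,-124.5,108,.19))"
```

```text
t 4.0 pos [ 508.5 -126.4  116.3] grip 0.0 93.1 F [-0.5  0.6  0.5]
[0.0077, -0.0007, 0.0331] [0.0004, 0.0003, -0.0004]
```

View pics/w3.png

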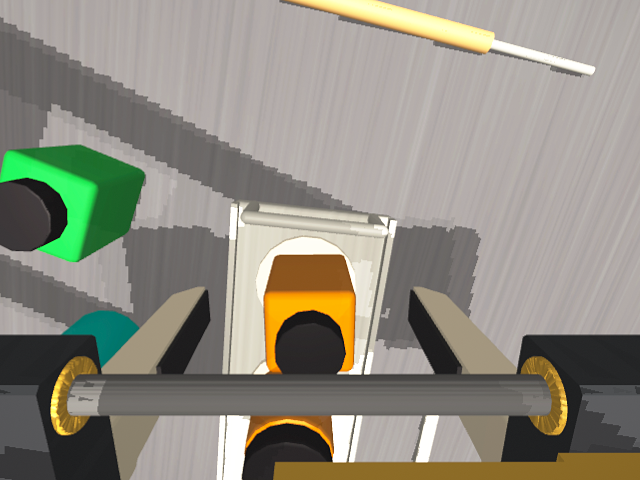

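The wrist view shows the square jar centred between the fingers (about 310, 330), with its sides parallel to the pads. Descending 8 mm and gripping.

>>> jog_arm(
  delta_pos=[
    [0.008, 0, 0.015],
    [0.008, 0, 0.033],
    [0.008, 0, 0.033],
  ],
  delta_rot=[
    [0, 0, 0],
    [0, 0, 0],
    [0, 0, 0],
  ],
)

```text
clock: 4.38
tool_pos: [507.1, -124.2, 106.5]
orientation: [0.637, 0.771, -0.0, -0.0]
force: [0.6, 0.3, -0.3]
opening: 92.9
gripper_force: 0.0
```

>>> jog_arm(
  delta_pos=[
    [0, 0, 0],
    [0, 0, 0],
    [0, 0, 0],
    [0, 0, 0],
    [0, 0, 0],
    [0, 0, 0],
    [0, 0, 0],
    [0, 0, 0],
  ],
  delta_rot=[
    [0, 0, 0],
    [0, 0, 0],
    [0, 0, 0],
    [0, 0, 0],
    [0, 0, 0],
    [0, 0, 0],
    [0, 0, 0],
    [0, 0, 0],
  ],
  jaw=1,
  force=20,
)

```text
clock: 5.38
tool_pos: [507.5, -124.3, 107.0]
orientation: [0.637, 0.771, -0.0, 0.0]
force: [0.7, 0.9, 0.9]
opening: 35.9
gripper_force: 20.0
```

```bash
python3 -c "
from h import *
plan((507.5,-124.3,195,.19),(529.5,80.3,195,-.102))"
```

```text
t 5.38 pos [ 507.5 -124.3  107. ] grip 20.000014901161194 35.9 F [0.7 0.9 0.9]
[0.0, -0.0, -0.352] [0.0, 0.0, -0.0005]
[0.7874, 0.2398, -0.3521] [0.0, 0.0, 0.0925]
```

>>> jog_arm(
  delta_pos=[
    [0, 0, -0.05],
    [0, 0, -0.2],
    [0, 0, -0.34],
    [0.12, 0.036, -0.352],
    [0.32, 0.097, -0.352],
    [0.54, 0.164, -0.352],
    [0.7, 0.213, -0.352],
    [0.787, 0.24, -0.352],
  ],
  delta_rot=[
    [0, 0, 0],
    [0, 0, 0],
    [0, 0, 0],
    [0, 0, 0.02],
    [0, 0, 0.04],
    [0, 0, 0.06],
    [0, 0, 0.08],
    [0, 0, 0.0925],
  ],
)

```text
clock: 6.38
tool_pos: [529.5, 82.5, 195.9]
orientation: [0.742, 0.67, 0.0, 0.0]
force: [0.1, -0.9, -1.1]
opening: 36.1
gripper_force: 20.0
```

>>> jog_arm(
  delta_pos=[
    [0, 0, 0],
    [0, 0, 0.03],
    [0, 0, 0.15],
    [0, 0, 0.25],
    [0, 0, 0.28],
    [0, 0, 0.28],
  ],
  delta_rot=[
    [0, 0, 0],
    [0, 0, 0],
    [0, 0, 0],
    [0, 0, 0],
    [0, 0, 0],
    [0, 0, 0],
  ],
)

```text
clock: 7.12
tool_pos: [529.3, 79.5, 124.7]
orientation: [0.742, 0.67, -0.0, -0.0]
force: [0.4, 0.5, -1.5]
opening: 35.5
gripper_force: 20.0
```

```bash
python3 -c "
from h import *
cv2.imwrite('pics/w4.png',camera('wrist')[:,:,::-1])
plan((529.5,80.3,104,-.102))"
```

```text
t 7.17 pos [529.9  79.7 125.6] grip 19.999794960021973 36.1 F [ 0.2 -0.8 -0.7]
[0.0023, -0.0019, 0.0863] [0.0002, -0.0, -0.0002]
```

View pics/w4.png

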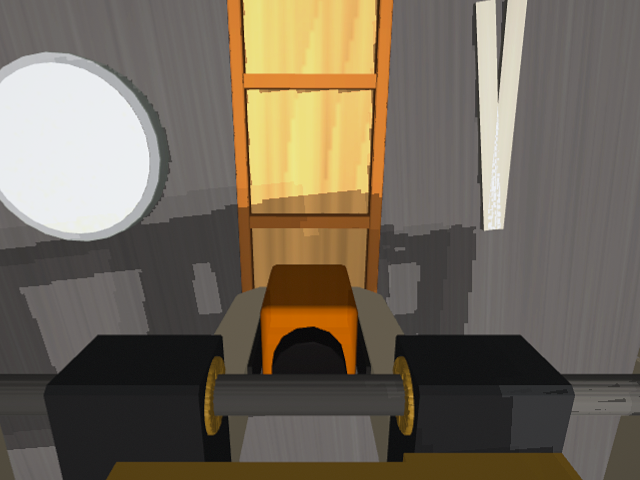

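The jar hangs upright over the rightmost cell, at centre column about 310, with the fence between cells 2 and 1 at row 220. Lowering it gently.

>>> jog_arm(
  delta_pos=[
    [0.002, -0.002, 0.04],
    [0.002, -0.002, 0.065],
    [0.002, -0.002, 0.078],
    [0.002, -0.002, 0.084],
    [0.002, -0.002, 0.087],
    [0.002, -0.002, 0.089],
    [0.002, -0.002, 0.09],
    [0.002, -0.002, 0.09],
  ],
  delta_rot=[
    [0, 0, 0],
    [0, 0, 0],
    [0, 0, 0],
    [0, 0, 0],
    [0, 0, 0],
    [0, 0, 0],
    [0, 0, 0],
    [0, 0, 0],
  ],
)

```text
clock: 8.18
tool_pos: [529.3, 80.8, 103.0]
orientation: [0.742, 0.67, 0.0, 0.0]
force: [-4.0, -0.6, 4.4]
opening: 35.8
gripper_force: 20.0
```

>>> jog_arm(
  delta_pos=[
    [0, 0, 0],
    [0, 0, 0],
    [0, 0, 0],
    [0, 0, 0],
    [0, 0, 0],
    [0, 0, -0.04],
    [0, 0, -0.2],
    [0, 0, -0.4],
  ],
  delta_rot=[
    [0, 0, 0],
    [0, 0, 0],
    [0, 0, 0],
    [0, 0, 0],
    [0, 0, 0],
    [0, 0, 0],
    [0, 0, 0],
    [0, 0, 0],
  ],
  jaw=-1,
)

```text
clock: 9.18
tool_pos: [528.3, 80.7, 203.1]
orientation: [0.742, 0.67, -0.001, -0.001]
force: [0.9, 0.1, 0.7]
opening: 92.8
gripper_force: 0.0
```

```bash
python3 -c "
from h import *
cv2.imwrite('pics/side1.png',camera('side')[130:430,200:560,::-1].repeat(2,0).repeat(2,1))
plan((512,-189.5,200,.079),(512,-189.5,109,.079))"
```

```text
t 9.22 pos [532.   81.  211.9] grip 0.0 93.3 F [4.6 0.4 4.9]
[-1.0846, 0.03, 0.0462] [0.0029, -0.0002, -0.0576]
[-1.0852, 0.0267, 0.4102] [0.0029, -0.0002, -0.0576]
```

View pics/side1.png

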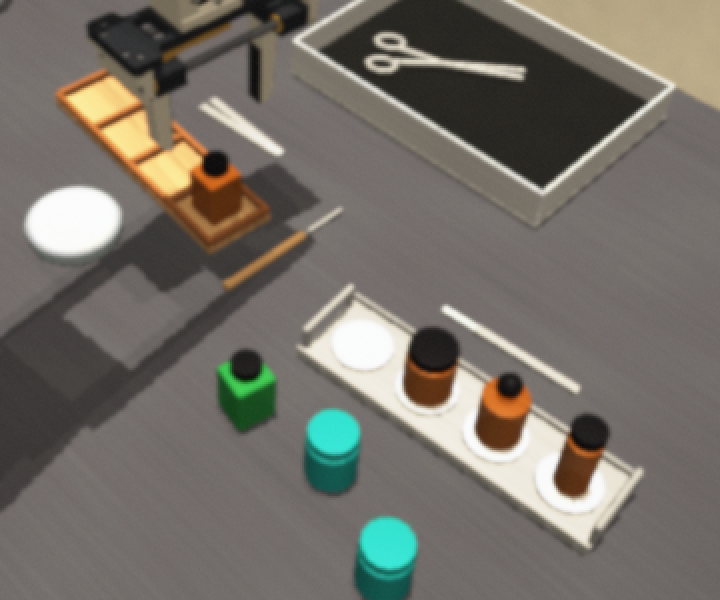

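The square jar stands upright in the rightmost cell (215,185 in the crop). Next is the wide jar.

>>> jog_arm(
  delta_pos=[
    [-0.2, 0.005, 0],
    [-0.44, 0.01, 0],
    [-0.68, 0.02, 0],
    [-0.88, 0.025, 0],
    [-1.0, 0.03, 0],
    [-1.0, 0.03, 0],
    [-1.0, 0.03, 0],
  ],
  delta_rot=[
    [0, 0, -0.015],
    [0, 0, -0.03],
    [0, 0, -0.045],
    [0, 0, -0.058],
    [0, 0, -0.058],
    [0, 0, -0.058],
    [0, 0, -0.058],
  ],
)

```text
clock: 10.1
tool_pos: [511.2, -168.3, 202.8]
orientation: [0.678, 0.735, 0.0, 0.0]
force: [-0.4, -0.2, 0.1]
opening: 93.1
gripper_force: 0.0
```

```bash
python3 -c "
from h import *
plan((512,-189.5,109,.079))"
```

```text
t 10.1 pos [ 511.2 -168.3  202.8] grip 0.0 93.1 F [-0.4 -0.2  0.1]
[-0.085, -0.0037, 0.3751] [0.0001, -0.0001, 0.0003]
```

>>> jog_arm(
  delta_pos=[
    [-0.085, -0.004, 0.05],
    [-0.085, -0.004, 0.2],
    [-0.085, -0.004, 0.31],
    [-0.085, -0.004, 0.36],
    [-0.085, -0.004, 0.375],
    [-0.085, -0.004, 0.375],
  ],
  delta_rot=[
    [0, 0, 0],
    [0, 0, 0],
    [0, 0, 0],
    [0, 0, 0],
    [0, 0, 0],
    [0, 0, 0],
  ],
)

```text
clock: 10.85
tool_pos: [512.3, -190.1, 109.4]
orientation: [0.678, 0.735, 0.0, 0.0]
force: [-0.5, 0.2, -0.2]
opening: 93.2
gripper_force: 0.0
```

>>> jog_arm(
  delta_pos=[
    [0, 0, 0],
    [0, 0, 0],
    [0, 0, 0],
    [0, 0, 0],
    [0, 0, 0],
    [0, 0, 0],
    [0, 0, 0],
    [0, 0, 0],
  ],
  delta_rot=[
    [0, 0, 0],
    [0, 0, 0],
    [0, 0, 0],
    [0, 0, 0],
    [0, 0, 0],
    [0, 0, 0],
    [0, 0, 0],
    [0, 0, 0],
  ],
  jaw=1,
  force=20,
)

```text
clock: 11.85
tool_pos: [511.8, -190.0, 108.7]
orientation: [0.678, 0.735, -0.0, -0.0]
force: [-0.8, -0.3, 0.3]
opening: 41.7
gripper_force: 20.0
```

```bash
python3 -c "
from h import *
plan((512,-189.5,195,.079),(536.2,60,195,-.05),(536.2,146,195,-.102))"
```

```text
t 11.85 pos [ 511.8 -190.   108.7] grip 20.00002384185791 41.7 F [-0.8 -0.3  0.3]
[0.0017, 0.001, -0.3451] [-0.0, -0.0, 0.0004]
[0.9888, 0.1775, -0.3451] [-0.0, -0.0, 0.0415]
[1.3317, 0.205, -0.3451] [-0.0, -0.0, 0.058]
```

>>> jog_arm(
  delta_pos=[
    [0, 0, -0.05],
    [0, 0, -0.2],
    [0, 0, -0.335],
    [0.12, 0.02, -0.345],
    [0.32, 0.057, -0.345],
    [0.54, 0.097, -0.345],
    [0.77, 0.138, -0.345],
    [0.98, 0.177, -0.345],
  ],
  delta_rot=[
    [0, 0, 0],
    [0, 0, 0],
    [0, 0, 0],
    [0, 0, 0.01],
    [0, 0, 0.02],
    [0, 0, 0.03],
    [0, 0, 0.036],
    [0, 0, 0.042],
  ],
)

```text
clock: 12.85
tool_pos: [536.4, 59.8, 196.1]
orientation: [0.725, 0.688, 0.0, 0.0]
force: [-0.0, 0.8, -1.2]
opening: 41.6
gripper_force: 20.0
```

>>> jog_arm(
  delta_pos=[
    [0.2, 0, 0],
    [0.3, 0, 0],
    [0.34, 0, 0],
    [0.34, 0, 0],
    [0.34, 0, 0],
  ],
  delta_rot=[
    [0, 0, 0.01],
    [0, 0, 0.016],
    [0, 0, 0.016],
    [0, 0, 0.016],
    [0, 0, 0.016],
  ],
)

```text
clock: 13.48
tool_pos: [540.8, 141.6, 195.1]
orientation: [0.743, 0.67, -0.0, 0.0]
force: [-0.3, 0.2, -0.4]
opening: 41.6
gripper_force: 20.0
```

```bash
python3 -c "
from h import *
plan((536.2,146,104.5,-.102))"
```

```text
t 13.47 pos [540.8 141.6 195.1] grip 19.999752938747406 41.6 F [-0.3  0.2 -0.4]
[0.0159, -0.02, 0.3623] [0.0, 0.0001, -0.0003]
```

>>> jog_arm(
  delta_pos=[
    [0.016, -0.02, 0.06],
    [0.016, -0.02, 0.18],
    [0.016, -0.02, 0.28],
    [0.016, -0.02, 0.325],
    [0.016, -0.02, 0.343],
    [0.016, -0.02, 0.352],
    [0.016, -0.02, 0.358],
    [0.016, -0.02, 0.361],
  ],
  delta_rot=[
    [0, 0, 0],
    [0, 0, 0],
    [0, 0, 0],
    [0, 0, 0],
    [0, 0, 0],
    [0, 0, 0],
    [0, 0, 0],
    [0, 0, 0],
  ],
)

```text
clock: 14.48
tool_pos: [536.6, 147.3, 105.4]
orientation: [0.742, 0.67, 0.0, 0.0]
force: [0.7, -0.2, -0.5]
opening: 42.1
gripper_force: 20.0
```

>>> jog_arm(
  delta_pos=[
    [0, 0, 0.002],
    [0, 0, 0.002],
  ],
  delta_rot=[
    [0, 0, 0],
    [0, 0, 0],
  ],
)

```text
clock: 14.72
tool_pos: [536.4, 147.2, 104.7]
orientation: [0.742, 0.67, 0.0, 0.0]
force: [0.4, -1.0, 2.3]
opening: 41.7
gripper_force: 20.0
```

>>> jog_arm(
  delta_pos=[
    [0, 0, 0],
    [0, 0, 0],
    [0, 0, 0],
    [0, 0, 0],
    [0, 0, 0],
    [0, 0, -0.04],
    [0, 0, -0.2],
    [0, 0, -0.38],
  ],
  delta_rot=[
    [0, 0, 0],
    [0, 0, 0],
    [0, 0, 0],
    [0, 0, 0],
    [0, 0, 0],
    [0, 0, 0],
    [0, 0, 0],
    [0, 0, 0],
  ],
  jaw=-1,
)

```text
clock: 15.72
tool_pos: [535.6, 147.1, 200.2]
orientation: [0.742, 0.67, -0.001, -0.0]
force: [0.7, 0.7, 0.1]
opening: 93.2
gripper_force: 0.0
```

>>> jog_arm(
  delta_pos=[
    [-0.2, 0.005, 0],
    [-0.44, 0.01, 0],
    [-0.68, 0.02, 0],
    [-0.88, 0.025, 0],
    [-1.0, 0.03, 0],
    [-1.0, 0.03, 0],
  ],
  delta_rot=[
    [0, 0, -0.015],
    [0, 0, -0.03],
    [0, 0, -0.045],
    [0, 0, -0.058],
    [0, 0, -0.058],
    [0, 0, -0.058],
  ],
)

```text
clock: 16.48
tool_pos: [518.1, -104.4, 200.1]
orientation: [0.679, 0.734, 0.0, 0.001]
force: [-0.2, 0.6, -0.1]
opening: 92.9
gripper_force: 0.0
```

```bash
python3 -c "
from h import *
cv2.imwrite('pics/top1.png',cv2.resize(camera('top')[170:260,130:530,::-1],None,fx=2,fy=2))
plan((518.3,-256,200,.079),(518.3,-256,108,.079))"
```

```text
t 16.52 pos [ 518.2 -103.   199.9] grip 0.0 92.9 F [ 0.3 -0.4  0.7]
[-0.6101, -0.0472, -0.0004] [0.0002, 0.0, -0.0003]
[-0.6101, -0.0475, 0.3676] [0.0002, 0.0, -0.0003]
```

View pics/top1.png

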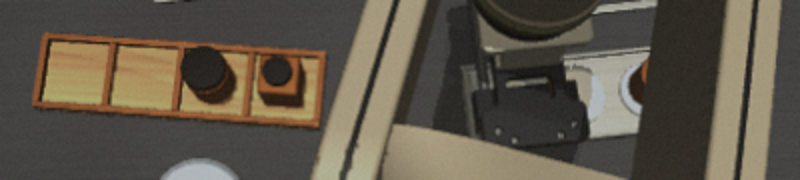

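The wide jar (205,75) and the square jar (280,75) both stand upright in their cells. Next is the ball jar.

>>> jog_arm(
  delta_pos=[
    [-0.2, -0.015, 0],
    [-0.4, -0.03, 0],
    [-0.56, -0.045, 0],
    [-0.61, -0.047, 0.05],
    [-0.61, -0.047, 0.18],
    [-0.61, -0.047, 0.27],
    [-0.61, -0.047, 0.3],
    [-0.61, -0.047, 0.3],
  ],
  delta_rot=[
    [0, 0, 0],
    [0, 0, 0],
    [0, 0, 0],
    [0, 0, 0],
    [0, 0, 0],
    [0, 0, 0],
    [0, 0, 0],
    [0, 0, 0],
  ],
)

```text
clock: 17.52
tool_pos: [518.7, -254.1, 123.8]
orientation: [0.678, 0.735, -0.0, -0.001]
force: [0.9, -0.3, 0.3]
opening: 92.8
gripper_force: 0.0
```

```bash
python3 -c "
from h import *
plan((518.3,-256,108,.079))"
```

```text
t 17.52 pos [ 518.7 -254.1  123.8] grip 0.0 92.8 F [ 0.9 -0.3  0.3]
[-0.0077, -0.002, 0.0633] [-0.0003, -0.0003, 0.0007]
```

>>> jog_arm(
  delta_pos=[
    [-0.006, -0.002, 0.03],
    [-0.006, -0.002, 0.062],
    [-0.006, -0.002, 0.062],
    [-0.006, -0.002, 0.062],
  ],
  delta_rot=[
    [0, 0, 0],
    [0, 0, 0],
    [0, 0, 0],
    [0, 0, 0],
  ],
)

```text
clock: 18.02
tool_pos: [518.2, -256.9, 108.8]
orientation: [0.678, 0.735, -0.0, -0.0]
force: [0.4, -0.2, -0.2]
opening: 92.8
gripper_force: 0.0
```

>>> jog_arm(
  delta_pos=[
    [0, 0, 0],
    [0, 0, 0],
    [0, 0, 0],
    [0, 0, 0],
    [0, 0, 0],
    [0, 0, 0],
    [0, 0, 0],
    [0, 0, 0],
  ],
  delta_rot=[
    [0, 0, 0],
    [0, 0, 0],
    [0, 0, 0],
    [0, 0, 0],
    [0, 0, 0],
    [0, 0, 0],
    [0, 0, 0],
    [0, 0, 0],
  ],
  jaw=1,
  force=20,
)

```text
clock: 19.02
tool_pos: [518.3, -256.8, 108.7]
orientation: [0.678, 0.735, 0.0, 0.0]
force: [1.4, -0.6, -0.5]
opening: 37.8
gripper_force: 20.0
```

```bash
python3 -c "
from h import *
plan((518.3,-256,200,.079),(535,-10,200,-.03),(543,211.6,200,-.102))"
```

```text
t 19.02 pos [ 518.3 -256.8  108.7] grip 19.999975562095642 37.8 F [ 1.4 -0.6 -0.5]
[0.0031, 0.0004, -0.365] [0.0, -0.0, 0.0004]
[0.9786, 0.1458, -0.365] [0.0, -0.0, 0.0351]
[1.8596, 0.2487, -0.365] [0.0, -0.0, 0.058]
```

>>> jog_arm(
  delta_pos=[
    [0, 0, -0.05],
    [0, 0, -0.2],
    [0, 0, -0.35],
    [0.12, 0.018, -0.365],
    [0.32, 0.048, -0.365],
    [0.54, 0.08, -0.365],
    [0.76, 0.114, -0.365],
    [0.978, 0.146, -0.365],
  ],
  delta_rot=[
    [0, 0, 0],
    [0, 0, 0],
    [0, 0, 0],
    [0, 0, 0.01],
    [0, 0, 0.02],
    [0, 0, 0.025],
    [0, 0, 0.03],
    [0, 0, 0.035],
  ],
)

```text
clock: 20.02
tool_pos: [535.1, -8.4, 201.0]
orientation: [0.718, 0.696, 0.0, 0.0]
force: [0.4, -0.4, -1.0]
opening: 37.8
gripper_force: 20.0
```

>>> jog_arm(
  delta_pos=[
    [0.22, 0.002, 0],
    [0.44, 0.004, 0],
    [0.64, 0.006, 0],
    [0.79, 0.008, 0],
    [0.87, 0.008, 0],
    [0.885, 0.008, 0],
    [0.885, 0.008, 0],
    [0.885, 0.008, 0],
  ],
  delta_rot=[
    [0, 0, 0.005],
    [0, 0, 0.01],
    [0, 0, 0.015],
    [0, 0, 0.02],
    [0, 0, 0.023],
    [0, 0, 0.023],
    [0, 0, 0.023],
    [0, 0, 0.023],
  ],
)

```text
clock: 21.02
tool_pos: [543.7, 209.9, 200.1]
orientation: [0.743, 0.67, -0.0, 0.0]
force: [-0.9, 0.6, -1.9]
opening: 37.6
gripper_force: 20.0
```

```bash
python3 -c "
from h import *
plan((543,211.6,104.7,-.102))"
```

```text
t 21.02 pos [543.7 209.9 200.1] grip 19.99973773956299 37.6 F [-0.9  0.6 -1.9]
[0.0065, -0.0037, 0.3816] [0.0, 0.0001, -0.0003]
```

>>> jog_arm(
  delta_pos=[
    [0.006, -0.004, 0.06],
    [0.006, -0.004, 0.19],
    [0.006, -0.004, 0.3],
    [0.006, -0.004, 0.345],
    [0.006, -0.004, 0.363],
    [0.006, -0.004, 0.371],
    [0.006, -0.004, 0.377],
    [0.006, -0.004, 0.38],
  ],
  delta_rot=[
    [0, 0, 0],
    [0, 0, 0],
    [0, 0, 0],
    [0, 0, 0],
    [0, 0, 0],
    [0, 0, 0],
    [0, 0, 0],
    [0, 0, 0],
  ],
)

```text
clock: 22.02
tool_pos: [543.2, 212.7, 105.7]
orientation: [0.742, 0.67, 0.001, 0.0]
force: [-0.2, 0.8, -0.4]
opening: 37.5
gripper_force: 20.0
```

>>> jog_arm(
  delta_pos=[
    [0, 0, 0.002],
    [0, 0, 0.002],
  ],
  delta_rot=[
    [0, 0, 0],
    [0, 0, 0],
  ],
)

```text
clock: 22.28
tool_pos: [542.9, 212.6, 104.7]
orientation: [0.742, 0.67, 0.0, 0.0]
force: [-0.3, -0.1, -0.7]
opening: 37.2
gripper_force: 20.0
```

>>> jog_arm(
  delta_pos=[
    [0, 0, 0.002],
    [0, 0, 0.003],
    [0, 0, 0.003],
  ],
  delta_rot=[
    [0, 0, 0],
    [0, 0, 0],
    [0, 0, 0],
  ],
)

```text
clock: 22.65
tool_pos: [543.0, 212.6, 104.7]
orientation: [0.742, 0.67, 0.0, 0.0]
force: [-2.8, 0.0, 7.8]
opening: 37.3
gripper_force: 20.0
```

Contact. Releasing, then going back for the tall jar.

>>> jog_arm(
  delta_pos=[
    [0, 0, 0],
    [0, 0, 0],
    [0, 0, 0],
    [0, 0, 0],
    [0, 0, 0],
    [0, 0, -0.04],
    [0, 0, -0.2],
    [0, 0, -0.4],
  ],
  delta_rot=[
    [0, 0, 0],
    [0, 0, 0],
    [0, 0, 0],
    [0, 0, 0],
    [0, 0, 0],
    [0, 0, 0],
    [0, 0, 0],
    [0, 0, 0],
  ],
  jaw=-1,
)

```text
clock: 23.65
tool_pos: [542.0, 212.3, 204.2]
orientation: [0.742, 0.67, -0.001, -0.001]
force: [0.9, 0.3, 0.2]
opening: 92.7
gripper_force: 0.0
```

>>> jog_arm(
  delta_pos=[
    [-0.2, 0.005, 0],
    [-0.44, 0.01, 0],
    [-0.68, 0.02, 0],
    [-0.88, 0.025, 0],
    [-1.0, 0.03, 0],
  ],
  delta_rot=[
    [0, 0, -0.015],
    [0, 0, -0.03],
    [0, 0, -0.045],
    [0, 0, -0.058],
    [0, 0, -0.058],
  ],
)

```text
clock: 24.28
tool_pos: [524.6, -39.3, 204.8]
orientation: [0.679, 0.734, 0.0, 0.001]
force: [-0.2, 1.6, 0.4]
opening: 93.2
gripper_force: 0.0
```

>>> jog_arm(
  delta_pos=[
    [-0.2, -0.003, 0],
    [-0.44, -0.006, 0],
    [-0.68, -0.01, 0],
    [-0.88, -0.015, 0],
    [-1.0, -0.015, 0],
    [-1.0, -0.015, 0],
    [-1.0, -0.015, 0],
  ],
  delta_rot=[
    [0, 0, 0],
    [0, 0, 0],
    [0, 0, 0],
    [0, 0, 0],
    [0, 0, 0],
    [0, 0, 0],
    [0, 0, 0],
  ],
)

```text
clock: 25.15
tool_pos: [541.1, -285.9, 204.0]
orientation: [0.678, 0.735, 0.0, -0.0]
force: [0.1, 0.3, -0.3]
opening: 92.9
gripper_force: 0.0
```

```bash
python3 -c "
from h import *
s=read_state()
cv2.imwrite('pics/w5.png',camera('wrist')[:,:,::-1])
print(proj('wrist',[(522.4,-320,z) for z in (12,86)],s))
plan((522.4,-320.5,200,.079),(522.4,-320.5,112,.079))"
```

```text
[[281.45725578 281.32227283]
 [272.90391135 330.446855  ]]
t 25.2 pos [ 541.2 -285.4  204. ] grip 0.0 93.0 F [ 0.1  0.3 -0. ]
[-0.1338, -0.0862, 0.0158] [0.0, -0.0001, 0.0006]
[-0.1339, -0.0862, 0.3678] [0.0, -0.0001, 0.0006]
```

View pics/w5.png

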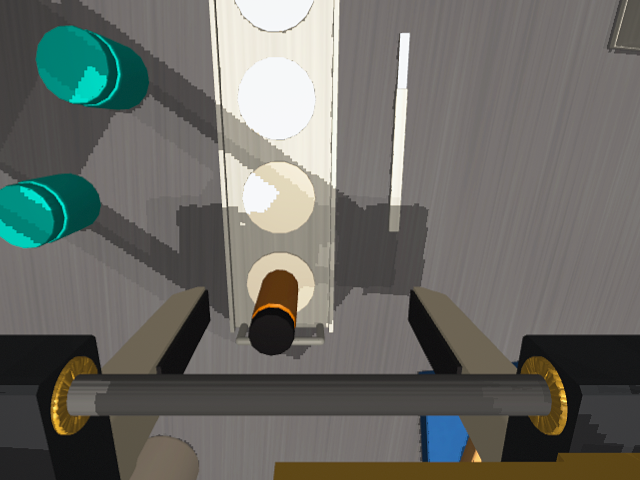

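The tall jar's cap is at (272,331), exactly where predicted. Its lower handle is clear. Descending.

>>> jog_arm(
  delta_pos=[
    [-0.07, -0.045, 0],
    [-0.13, -0.086, 0.03],
    [-0.133, -0.086, 0.12],
    [-0.133, -0.086, 0.24],
    [-0.133, -0.086, 0.33],
    [-0.133, -0.086, 0.36],
    [-0.133, -0.086, 0.368],
    [-0.133, -0.086, 0.368],
  ],
  delta_rot=[
    [0, 0, 0],
    [0, 0, 0],
    [0, 0, 0],
    [0, 0, 0],
    [0, 0, 0],
    [0, 0, 0],
    [0, 0, 0],
    [0, 0, 0],
  ],
)

```text
clock: 26.2
tool_pos: [522.7, -321.8, 112.7]
orientation: [0.678, 0.735, 0.0, 0.001]
force: [-0.1, -0.1, -0.4]
opening: 93.0
gripper_force: 0.0
```

>>> jog_arm(
  delta_pos=[
    [0, 0, 0],
    [0, 0, 0],
    [0, 0, 0],
    [0, 0, 0],
    [0, 0, 0],
    [0, 0, 0],
    [0, 0, 0],
    [0, 0, 0],
  ],
  delta_rot=[
    [0, 0, 0],
    [0, 0, 0],
    [0, 0, 0],
    [0, 0, 0],
    [0, 0, 0],
    [0, 0, 0],
    [0, 0, 0],
    [0, 0, 0],
  ],
  jaw=1,
  force=20,
)

```text
clock: 27.2
tool_pos: [522.3, -321.3, 111.7]
orientation: [0.678, 0.735, -0.0, -0.0]
force: [-0.9, 0.4, 0.2]
opening: 27.7
gripper_force: 20.0
```

```bash
python3 -c "
from h import *
plan((522.4,-320,203,.079),(535,-75,203,.0),(549.7,277.3,203,-.102))"
```

```text
t 27.2 pos [ 522.3 -321.3  111.7] grip 20.00001758337021 27.7 F [-0.9  0.4  0.2]
[0.005, 0.0008, -0.3652] [-0.0, -0.0, 0.0004]
[0.9778, 0.1296, -0.3652] [-0.0, -0.0, 0.0255]
[2.3778, 0.3011, -0.3651] [-0.0, -0.0, 0.058]
```

>>> jog_arm(
  delta_pos=[
    [0, 0, -0.05],
    [0, 0, -0.2],
    [0, 0, -0.35],
    [0.12, 0.018, -0.365],
    [0.32, 0.043, -0.365],
    [0.54, 0.072, -0.365],
    [0.76, 0.1, -0.365],
    [0.978, 0.13, -0.365],
  ],
  delta_rot=[
    [0, 0, 0],
    [0, 0, 0],
    [0, 0, 0],
    [0, 0, 0.005],
    [0, 0, 0.01],
    [0, 0, 0.015],
    [0, 0, 0.02],
    [0, 0, 0.025],
  ],
)

```text
clock: 28.2
tool_pos: [535.1, -73.3, 204.1]
orientation: [0.707, 0.707, 0.0, 0.001]
force: [1.3, -0.3, -1.7]
opening: 27.7
gripper_force: 20.0
```

>>> jog_arm(
  delta_pos=[
    [0.22, 0.008, 0],
    [0.44, 0.017, 0],
    [0.65, 0.025, 0],
    [0.83, 0.033, 0],
    [0.95, 0.037, 0],
    [1.0, 0.04, 0],
    [1.0, 0.04, 0],
    [1.0, 0.04, 0],
  ],
  delta_rot=[
    [0, 0, 0.007],
    [0, 0, 0.014],
    [0, 0, 0.021],
    [0, 0, 0.028],
    [0, 0, 0.033],
    [0, 0, 0.033],
    [0, 0, 0.033],
    [0, 0, 0.033],
  ],
)

```text
clock: 29.2
tool_pos: [544.8, 173.9, 203.1]
orientation: [0.742, 0.67, -0.0, 0.0]
force: [-0.1, -0.5, -1.3]
opening: 28.0
gripper_force: 20.0
```

```bash
python3 -c "
from h import *
plan((549.7,277.3,203,-.102),(549.7,277.3,107.7,-.102))"
```

```text
t 29.2 pos [544.8 173.9 203.1] grip 19.99973952770233 28.0 F [-0.1 -0.5 -1.3]
[0.4134, -0.023, 0.0002] [0.0, 0.0002, -0.0002]
[0.4136, -0.023, 0.3814] [0.0, 0.0002, -0.0002]
```

>>> jog_arm(
  delta_pos=[
    [0.12, -0.007, 0],
    [0.28, -0.015, 0],
    [0.39, -0.022, 0],
    [0.413, -0.023, 0],
    [0.413, -0.023, 0.04],
    [0.413, -0.023, 0.14],
    [0.413, -0.023, 0.25],
    [0.413, -0.023, 0.3],
  ],
  delta_rot=[
    [0, 0, 0],
    [0, 0, 0],
    [0, 0, 0],
    [0, 0, 0],
    [0, 0, 0],
    [0, 0, 0],
    [0, 0, 0],
    [0, 0, 0],
  ],
)

```text
clock: 30.2
tool_pos: [548.5, 276.3, 125.4]
orientation: [0.743, 0.67, -0.002, -0.0]
force: [-0.1, 0.0, -1.2]
opening: 27.8
gripper_force: 20.0
```

>>> jog_arm(
  delta_pos=[
    [0, 0, 0],
    [0, 0, 0.03],
    [0, 0, 0.05],
  ],
  delta_rot=[
    [0, 0, 0],
    [0, 0, 0],
    [0, 0, 0],
  ],
)

```text
clock: 30.58
tool_pos: [550.0, 278.5, 116.1]
orientation: [0.742, 0.67, 0.001, 0.0]
force: [0.2, -0.9, -0.6]
opening: 27.8
gripper_force: 20.0
```

```bash
python3 -c "
from h import *
plan((549.7,277.3,107.7,-.102))"
```

```text
t 30.57 pos [550.  278.5 116.1] grip 19.999816417694092 27.8 F [ 0.2 -0.9 -0.6]
[-0.0048, -0.0009, 0.0335] [0.0004, -0.0002, -0.0]
```

>>> jog_arm(
  delta_pos=[
    [0, 0, 0.013],
    [0, 0, 0.022],
    [0, 0, 0.028],
    [0, 0, 0.031],
    [0, 0, 0.033],
    [0, 0, 0.033],
  ],
  delta_rot=[
    [0, 0, 0],
    [0, 0, 0],
    [0, 0, 0],
    [0, 0, 0],
    [0, 0, 0],
    [0, 0, 0],
  ],
)

```text
clock: 31.32
tool_pos: [549.6, 278.4, 107.7]
orientation: [0.742, 0.67, 0.0, 0.0]
force: [-2.6, -0.5, 3.8]
opening: 27.7
gripper_force: 20.0
```

Contact. Releasing slowly and lifting clear.

>>> jog_arm(
  delta_pos=[
    [0, 0, 0],
    [0, 0, 0],
    [0, 0, 0],
    [0, 0, 0],
    [0, 0, 0],
    [0, 0, -0.04],
    [0, 0, -0.2],
    [0, 0, -0.4],
  ],
  delta_rot=[
    [0, 0, 0],
    [0, 0, 0],
    [0, 0, 0],
    [0, 0, 0],
    [0, 0, 0],
    [0, 0, 0],
    [0, 0, 0],
    [0, 0, 0],
  ],
  jaw=-1,
)

```text
clock: 32.33
tool_pos: [548.7, 278.1, 207.7]
orientation: [0.742, 0.67, -0.001, -0.0]
force: [1.8, -0.2, -0.2]
opening: 93.0
gripper_force: 0.0
```

>>> jog_arm(
  delta_pos=[
    [-0.2, 0, -0.1],
    [-0.44, 0, -0.2],
    [-0.68, 0, -0.2],
    [-0.88, 0, -0.2],
    [-1.0, 0, -0.2],
    [-1.0, 0, -0.2],
    [-1.0, 0, -0.2],
  ],
  delta_rot=[
    [0, 0, 0],
    [0, 0, 0],
    [0, 0, 0],
    [0, 0, 0],
    [0, 0, 0],
    [0, 0, 0],
    [0, 0, 0],
  ],
)

```text
clock: 33.2
tool_pos: [524.2, 30.2, 257.8]
orientation: [0.742, 0.67, 0.0, 0.0]
force: [0.2, -0.2, -0.9]
opening: 92.8
gripper_force: 0.0
```

```bash
python3 -c "
from h import *
a=cv2.resize(camera('top')[170:260,120:320,::-1],None,fx=3,fy=3)
b=cv2.resize(camera('side')[150:260,200:400,::-1],None,fx=3,fy=3)
cv2.imwrite('pics/end.png',np.vstack([a,b])[:600])"
```

```text
(no output)
```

View pics/end.png

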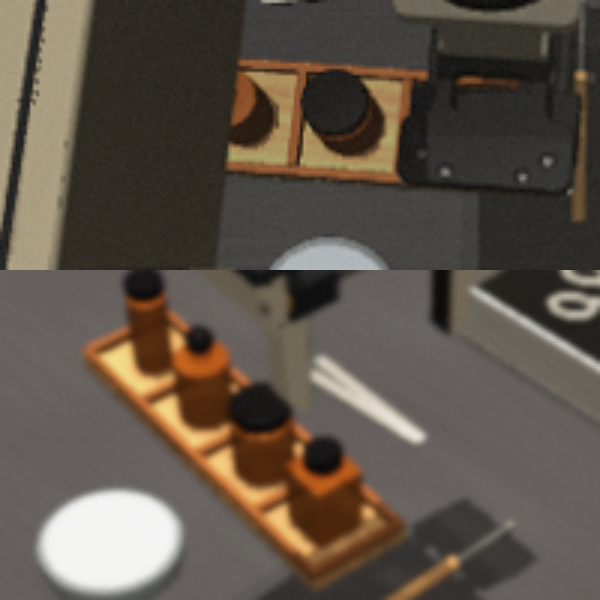

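The side view shows the tall, ball, wide and square jars upright from left to right, one to a cell, with the arm clear.

```bash
python3 -c "
from bench import *
print(hand_in())"
```

```text
the job is handed in; nothing more can be done
None
```

All four jars stand upright in the wooden rack in reverse order (tall, ball, wide, square from left to right as seen from the robot), and the job was handed in at about 33 s.

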